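# Free the wire feeder's left-hand roller

### The job

The bench wire feeder has two counter-turning feed rollers, each held down by a steel bar nut over a slotted C-washer; the one to be freed for changing is the one with the left-hand thread, known by the slanted notches engraved across the top of its nut's bar. First switch the feeder off at its rotary isolator (a quarter turn counterclockwise, until it clicks over), then unscrew that nut by turning it clockwise by at least three quarters of a turn, judged by its engraved line, which points at the line on the roller while it is tight. Then lift the C-washer by its upright lug out of its recess, draw it out sideways from under the nut and lay it gently and flat in the steel parts tray; leave the feeder off, the other roller's nut and washer as they are, and the other things on the bench alone.

Things in the scene. Friction and masses are not known exactly. Their poses are not given: they have to be found in the camera images.
- feeder: the wire feeder: grey box 180 mm (its x) by 340 mm (its y), 90 mm high, fixed; origin at the middle of its underside. On its deck: the two feed rollers, 54 mm to either side of its middle along y, and at its +y end the isolator. The wire guides between the rollers stand no higher than 120 mm above the bench
- isolator (a joint): rotary isolator handle: 0 = ON (as found), 1.57 = OFF; grows as it is turned counterclockwise seen from above. A spring detent holds it at each end: about 0.15 N m brings it past mid-throw (0.79), after which it snaps over to the stop at the other end
- isolator_grip (a point): grip point on the isolator's vertical axis, 23 mm above the handle's round foot (48 mm) and 15 mm below its top. The handle is a black upright bar 60 mm long (this point's x axis), 14 mm thick (y), 38 mm high above its foot, on a grey box 66 mm square on the feeder's deck
- nut (a joint): turn of the left-hand nut: 0 = tight (as found), grows as it is turned clockwise seen from above, up to a stop at 6.0 rad; three quarters of a turn is 4.71. It climbs the spindle 10 mm a whole turn (1.59 mm a radian). Friction about 0.2 N m all the way; it stays where it is left. Turned counterclockwise it only jams
- nut_grip (a point): grip point of the left-hand nut on the vertical spindle axis, 22 mm above its flange, 16 mm below the top of its bar; turns and rises with it. Steel bar 64 mm long (point's x), 16 mm thick (y), 40 mm high, on a flange 48 mm across, 20 mm thick. Three slanted notches on the bar's top mark it. The line on the flange lies to +y and points, when tight, at the line on the roller's rim
- roller_a: the feed roller under the left-hand nut, fixed: 100 mm in diameter; origin on the spindle axis at the deck, its top 42 mm higher (132 mm above the bench); an engraved line on its top rim lies to its +x. In its top is a recess 76 mm in diameter and 4 mm deep in which the C-washer lies
- cwasher_lug (a point): centre of the upright lug of the left-hand nut's C-washer, where to pinch it: lug 14 mm thick (point's y), 26 mm long (x), its top 16 mm above this point. This point is 72 mm from the spindle axis, outside the roller's rim, and 28 mm above the washer's underside. The point's -x axis points outwards from the spindle: the way to draw the washer out
- cwasher_disc (a point): middle of the C-washer's disc, 4 mm above its underside; axes as cwasher_lug, which lies 72 mm to its -x. Disc 72 mm across, 8 mm thick; slot 28 mm wide, open to +x, straddling the 24 mm spindle. It must rise 4 mm to leave its recess; with the nut three quarters of a turn up 7.5 mm are free above it. It is off the spindle once drawn out 50 mm
- cwasher: the same C-washer, steel disc with aluminium lug, 0.11 to 0.21 kg together; origin on its underside at the middle of the disc, same axes
- tray: shallow open steel parts tray on the bench, fixed, 210 mm (its x) by 170 mm (its y) outside, walls 3 mm thick and 22 mm high, floor 3 mm thick; origin at the middle of its underside, z up
- other_nut (a joint): turn of the other, right-hand nut (no notches): 0 = tight as found; to be left alone
- other_cwasher_disc (a point): middle of the other roller's C-washer, same shape; to be left alone
- spanner: open-ended spanner, 190 mm, lying on the bench; bystander
- oil_bottle: white oil bottle, 60 mm diameter, 160 mm high, standing; bystander
- spare_roller: spare feed roller, 100 mm diameter, 36 mm high, lying flat on the bench; bystander
Not all that is in view belongs to the job. Leave any turquoise or yellow look-alike of the cwasher alone.

How it is judged:
On the way, in this order (a step that is already met when the one before it is completed fails the run):
1. the isolator is switched off, before the nut is loosened (value of joint isolator above 1.35 rad), for 0.2 s.
2. the left-hand nut is unscrewed about three quarters of a turn (at least 4.2 rad) clockwise, with the feeder off (value of joint nut above 4.2 rad and value of joint isolator above 1.35 rad), for 0.2 s.
At the end, for the whole second after the job is handed in: The isolator is off (over 1.35 rad), the left-hand nut stands unscrewed by at least 4.2 rad, its C-washer lies released, flat (within 0.1 rad) and at rest on the tray's floor; the other nut is still tight (within 0.15 rad) and its washer within 10 mm of its place (all of step 2 and value of joint other_nut below 0.15 rad and distance of other_cwasher_disc from where it was at the start of the episode below 0.01 m and x of cwasher_disc in the frame of tray between -0.09 and 0.09 m and y of cwasher_disc in the frame of tray between -0.07 and 0.07 m and z of cwasher_disc in the frame of tray below 0.012 m and angle between cwasher_disc's own z axis and vertical below 0.1 rad and linear speed of cwasher below 0.02 m/s); the robot touches nothing.
It fails at once if the other roller's nut is turned or its washer shifted by more than 10 mm (value of joint other_nut above 0.15 rad or distance of other_cwasher_disc from where it was at the start of the episode above 0.01 m).
It fails at once if the C-washer is dropped or thrown down (faster than 0.8 m/s near the bench) instead of being laid down (height (world z) of cwasher_disc below 0.09 m and linear speed of cwasher above 0.8 m/s).
It fails at once if a bystander is pushed more than 30 mm (distance of any of spanner, oil_bottle, spare_roller from where it was at the start of the episode above 0.03 m).
It also fails if it takes over 72 s, if anything falls off the work surface, if the arm or the gripper's body presses on something with over 40 N, if the wrist force passes 120 N, or if a joint passes its speed limit or range.

### The arm

A 7-joint arm with a two-finger parallel gripper is mounted at the origin on the work surface. World frame = base frame: x ahead of the robot, y to its left, z up, the work surface at z = 0. Lengths are in m, angles in rad, forces in N, time in s.
With the tool pointing down it reaches from about 0.4 to 0.85 m from the base axis. Payload 4.4 kg.
Tool frame: the origin (TCP) lies midway between the tips of the shut fingers; the grasp point (between the pads) lies 19 mm behind it (manip.grip_point_offset is the z of the grasp point in the tool frame, in m); z points along the fingers, y is the line along which they close (so a half turn about z gives the same grasp; the last joint's range is limited). The gripper opens to 94 mm and grips with 3 to 60 N. Pads are 16 mm wide; open, the fingers measure 119 mm over their backs; the gripper's body (75 mm by 177 mm) begins 78 mm behind the grasp point.
Start: joints at [1.271, 0.628, 0.038, 1.517, -0.027, 0.996, -0.02], TCP at [0.151, -0.632, 0.167] pointing down, gripper open.
Joint ranges: [-3.06, 3.06], [-0.37, 2.12], [-1.25, 1.32], [0.18, 2.47], [-1.1, 4.24], [0.23, 1.98], [-2.94, 2.94]. Speed limits (rad/s): [2.57, 2.57, 3.14, 3.14, 3.14, 3.14, 3.14].

### API

Orientations are given as a 3x3 rotation matrix whose columns are the frame's x, y, z axes.
In Python, from station import status, optics, workorder, manip gives the robot as it stands.
- The arm moves only by the shell command python3 -m inch 'ROWS' [OPENING] [FORCE]. ROWS is JSON, a list of rows, each a list of 2 entries, a list of its own where there are three numbers: the shift along the world's x, y, z in cm, then the turn about the world's z in rad. A call has exactly 10 rows; each row shifts and turns the commanded pose from where the row before left it; what a row does not reach is not made up. A row lasts 1/12 s, in which the tool goes at most 41.7 mm and 7.16 degrees, less where a joint would pass 70% of its speed; a pose out of reach is approached as far as the arm can. A call with a gripper value outside its range is refused whole. OPENING is the opening, from 0 (shut) to 1 (fully open), set as the call begins (- or left out, the last holds). The fingers move at their own pace and stop on an object; FORCE is the grip in N (left out, the last holds). Time passes only in rows, so rows that do not move let the fingers close, or fill a call up. It gives the time, the measured TCP pose, the force, the opening and the grip force at its end, in the units of the state.
- status.state(): the state, without advancing time (a new reading comes with each control period).
- optics.snapshot(name): name is "scene" or "top"; returns the picture (420x560x3 uint8, red, green, blue); there is no depth.
- optics.camera_params(name): a dict with "fovy" (degrees; the focal length in pixels is half the picture's height over the tangent of half this angle, whatever the lens; pixels are square), "cx", "cy" (the principal point, pixels), "world_to_cam" (4x4, takes a point from world to camera coordinates). Camera axes: x right, y up, looking along -z (the intrinsics and any distortion apply to the point x, -y, -z); pixel columns grow to the right and rows downward; lengths in m; the calibration is good to about 2 mm. A picture is of the moment at which its call begins. camera_params takes no time and is no camera call.
- workorder.sign_off(): hands the job in; it is judged then, once.
The state is a dict: "clock": time; "joints": joint angles; "dq": joint speeds; "tau": joint torques, N m; "tool_pos": TCP position; "tool_rot": TCP orientation; "contact_force": force on the tool from outside, world axes, zero at the start; "torque": the same for the moment, N m; "width": opening from 0.0 (shut) to 1.0 (fully open); "finger_force": force on a finger pad.
Only numpy, scipy, OpenCV 4.12 (cv2) and the standard library are available. Lean on these libraries where they do the work, as an engineer would, in place of code of your own. Each camera call takes 0.05 s, during which the arm holds its last target. There are 200 camera calls.

## Working session

There is one attempt and no reset: what is moved stays moved. The work goes in short steps, Python scripts to look and compute and a shell command to move; the robot and the scene stay as the last step left them, time stands still between calls to the robot, and variables do not carry over. Pictures are saved under pics/ and viewed, at most 10 in all, crops included, and the job is handed in when it is done.

```bash
ls; mkdir -p pics
python3 - <<'E'
from station import status, optics, manip
import cv2
for n in("scene","top"):
    im=optics.snapshot(n); cv2.imwrite(f"pics/{n}0.png",im[:,:,::-1])
    p=optics.camera_params(n); print(n,p)
s=status.state(); print(s['clock'],s['tool_pos'],s['tool_rot'],s['width'],manip.grip_point_offset)
E
```

```text
pics
scene {'fovy': 54.087752137369804, 'cx': 280.1551311825189, 'cy': 203.15351863554312, 'world_to_cam': array([[-0.55021253,  0.83501275, -0.00445917,  0.24473708],
       [-0.54088814, -0.35232727,  0.7637444 ,  0.20382907],
       [ 0.63616523,  0.42263365,  0.64550337, -1.42747598],
       [ 0.        ,  0.        ,  0.        ,  1.        ]])}
top {'fovy': 46.91995129894375, 'cx': 278.15482697932435, 'cy': 213.11597984236647, 'world_to_cam': array([[-0.12092041, -0.99264472, -0.00589177,  0.10633462],
       [ 0.97227754, -0.11963184,  0.20090945, -0.55410166],
       [-0.20013655,  0.01856562,  0.9795921 , -1.28895135],
       [ 0.        ,  0.        ,  0.        ,  1.        ]])}
0.1 [ 0.15046269 -0.63164134  0.1660629 ] [[ 9.72808794e-01  2.31609339e-01 -4.06015747e-04]
 [ 2.31609695e-01 -9.72807344e-01  1.67936621e-03]
 [-6.01820201e-06 -1.72773940e-03 -9.99998507e-01]] 1.0025353315998886 -0.0188
```

View pics/scene0.png

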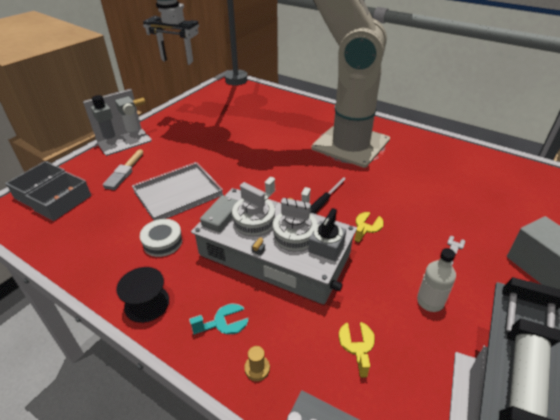

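View pics/top0.png

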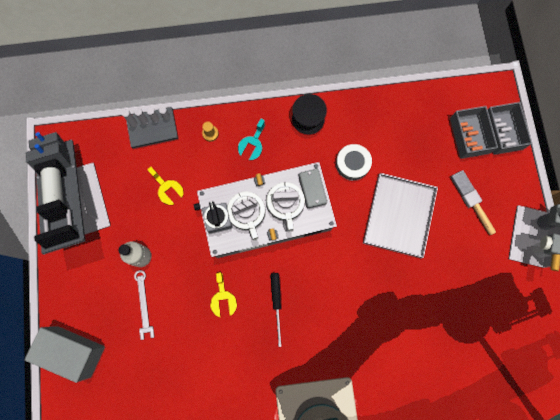

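Scene shows the feeder at about (275,235) with the isolator at its right end. In top the feeder is around (265,208), the isolator at (215,215), the tray at (400,215). I'll zoom in on both.

Run:
```python
import cv2,numpy as np
t=cv2.imread("pics/top0.png")[155:265,190:345]; s=cv2.imread("pics/scene0.png")[170:300,185:365]
t=cv2.resize(t,None,fx=5,fy=5,interpolation=cv2.INTER_CUBIC); s=cv2.resize(s,None,fx=4.4,fy=4.4,interpolation=cv2.INTER_CUBIC)
cv2.imwrite("pics/tz.png",t);cv2.imwrite("pics/sz.png",s)
```

```text
(no output)
```

View pics/tz.png

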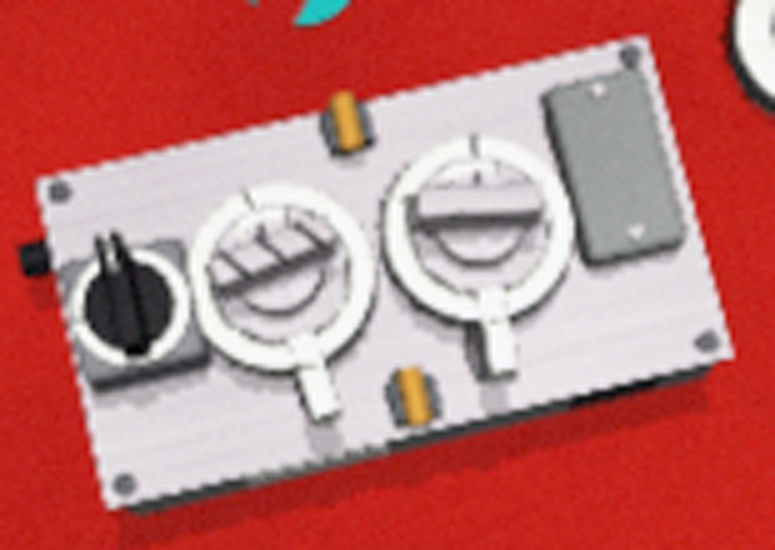

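View pics/sz.png

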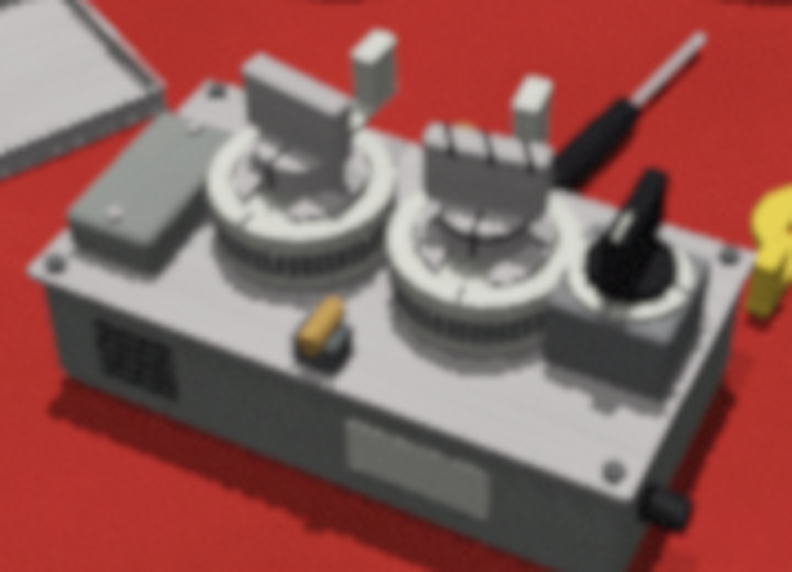

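Top crop: the notched nut is the left one, at crop (275,260). The isolator is at (130,305) with its bar running along the feeder's x, and the lug is at (320,390). The scene crop confirms three notches on the nut next to the isolator. Now to triangulate.

```bash
cat > h.py <<'E'
import numpy as np
from station import optics
def cam(n):
    p=optics.camera_params(n); f=210/np.tan(np.radians(p['fovy'])/2); return p,f,np.array(p['world_to_cam'])
def ray(n,u,v):
    p,f,M=cam(n); d=np.array([(u-p['cx'])/f,-(v-p['cy'])/f,-1]); R=M[:3,:3]
    return -R.T@M[:3,3],R.T@d
def plane(n,u,v,z):
    o,d=ray(n,u,v); return (o+d*(z-o[2])/d[2]).round(4)
def tri(a,b):
    (o1,d1),(o2,d2)=ray('top',*a),ray('scene',*b)
    d1/=np.linalg.norm(d1);d2/=np.linalg.norm(d2)
    t=np.linalg.lstsq(np.c_[d1,-d2],o2-o1,rcond=None)[0]
    p,q=o1+t[0]*d1,o2+t[1]*d2; return ((p+q)/2).round(4),np.linalg.norm(p-q).round(4)
def proj(n,X):
    p,f,M=cam(n); c=M[:3,:3]@X+M[:3,3]; return p['cx']+f*c[0]/-c[2],p['cy']-f*c[1]/-c[2]
E
python3 - <<'E'
from h import *
T=lambda u,v:(u/5+190-.4,v/5+155-.4); S=lambda u,v:(u/4.4+185-.4,v/4.4+170-.4)
C=[plane('top',*T(*c),.09) for c in[(38,178),(645,38),(733,357),(108,507)]]
for c in C: print(c)
for i in range(4): print(np.linalg.norm(C[i]-C[(i+1)%4]))
print('mid',np.mean(C,0))
for n,a,b in[('corner br',(108,507),(755,255)),('corner tl',(38,178),(632,498)),('corner tr',(645,38),(32,268)),
 ('lugtop',(318,377),(535,88)),('lug other',(497,330),(375,42)),('isoTop outer?',(105,240),(655,175))]:
    print(n,tri(T(*a),S(*b)))
print('nut bar ends top',plane('top',*T(210,268),.194),plane('top',*T(330,238),.194))
print('roller a',plane('top',*T(283,280),.132),'other',plane('top',*T(480,230),.132))
print('lug top',plane('top',*T(312,375),.172))
print('iso foot ring', [plane('top',*T(132,305),z) for z in(.12,.13,.14)])
E
```

```text
[0.6468 0.2512 0.09  ]
[ 0.6852 -0.0897  0.09  ]
[ 0.5018 -0.112   0.09  ]
[0.4621 0.23   0.09  ]
0.3430559283848626
0.184750778076846
0.3442965146498001
0.18591269456387322
mid [0.573975 0.069875 0.09    ]
corner br (array([0.4623, 0.2293, 0.0903]), np.float64(0.0013))
corner tl (array([0.6462, 0.2516, 0.0912]), np.float64(0.0012))
corner tr (array([ 0.685 , -0.0899,  0.0921]), np.float64(0.0012))
lugtop (array([0.502 , 0.1089, 0.1798]), np.float64(0.0025))
lug other (array([0.5148, 0.0166, 0.1802]), np.float64(0.0018))
isoTop outer? (array([0.5735, 0.2079, 0.2194]), np.float64(0.0122))
nut bar ends top [0.5615 0.1547 0.194 ] [0.5694 0.0935 0.194 ]
roller a [0.5644 0.1221 0.132 ] other [0.5785 0.0161 0.132 ]
lug top [0.5053 0.111  0.172 ]
iso foot ring [array([0.5634, 0.2035, 0.12  ]), array([0.5612, 0.2023, 0.13  ]), array([0.5591, 0.2012, 0.14  ])]
```

Run:
```python
from h import *
import cv2
T=lambda u,v:(u/5+190-.4,v/5+155-.4); S=lambda u,v:(u/4.4+185-.4,v/4.4+170-.4)
for n,a,b in[('iso -x end',(135,350),(655,178)),('ring',(132,305),(630,270)),
 ('box near corner(+x,+y?)',(65,265),(660,342)),('box -x+y',(92,385),(705,258)),('nut notch bar end L',(212,270),(548,155)),('bar end R',(330,235),(430,130)),('lug',(318,390),(533,90))]: print(n,tri(T(*a),S(*b)))
f=np.array([.574,.070]);y=np.array([-.1138,.9935]);x=np.array([.9935,.1138])
print('spindle exp',f+.054*y)
t=cv2.imread("pics/top0.png")
# white ring of roller a / lug masks
g=t.astype(int); w=((g.min(2)>225)).astype(np.uint8)
n,l,st,ce=cv2.connectedComponentsWithStats(w)
for i in range(1,n):
    if st[i,4]>20 and 190<ce[i,0]<345 and 150<ce[i,1]<265: print(st[i],ce[i].round(1))
# black isolator
k=((g.max(2)<60)).astype(np.uint8);n,l,st,ce=cv2.connectedComponentsWithStats(k)
for i in range(1,n):
    if st[i,4]>20 and 190<ce[i,0]<345 and 150<ce[i,1]<265: print('blk',st[i],ce[i].round(1))
```

```text
iso -x end (array([0.5283, 0.1964, 0.1781]), np.float64(0.0029))
ring (array([0.5588, 0.2006, 0.1421]), np.float64(0.0009))
box near corner(+x,+y?) (array([0.5866, 0.2336, 0.1339]), np.float64(0.0028))
box -x+y (array([0.5214, 0.2253, 0.1332]), np.float64(0.0031))
nut notch bar end L (array([0.5604, 0.1528, 0.1957]), np.float64(0.0021))
bar end R (array([0.5721, 0.0922, 0.1921]), np.float64(0.0027))
lug (array([0.4973, 0.1078, 0.1746]), np.float64(0.0021))
spindle exp [0.5678548 0.123649 ]
[268 182  62  54 776] [294.6 211.4]
[228 191  37  47 452] [246.9 210.5]
[217 205  11  21  51] [223.6 214.5]
[205 220  10   8  22] [209.1 223.6]
[279 232   7   7  29] [281.7 234.5]
blk [336 163  15  16  31] [341.3 172.4]
blk [207 203  17  23 242] [215.1 215.4]
blk [194 204   6   6  29] [196.6 206.5]
blk [304 231  19   5  32] [312.6 232.9]
```

Both views agree to 1–3 mm:

| Item | Position (m) | Check |
|---|---|---|
| Isolator axis | (0.559, 0.2005) | foot top about 0.140, bar top 0.178 |
| Spindle | (0.567, 0.123) | bar top 0.194, as expected |

The isolator's bar yaw is about 0.12 rad. I'll move there now.

```bash
python3 -m inch '[[[0,0,3],0],[[0,0,3],0],[[0,0,3],0],[[0,0,3],0],[[3,3,0],0],[[3,3,0],0],[[3,3,0],0],[[3,3,0],0],[[3,3,0],0],[[3,3,0],0]]' 0.4 30
python3 -m inch '[[[2.2,3.2,0],0],[[2.2,3.2,0],0],[[2.2,3.2,0],0],[[2.2,3.2,0],0],[[2.2,3.2,0],0],[[2.2,3.2,0],0],[[2.2,3.2,0],0],[[2.2,3.2,0],0],[[2.2,3.2,0],0],[[2.2,3.2,0],0]]'
python3 -m inch '[[[0,3.2,0],0],[[0,3.2,0],0],[[0,3.2,0],0],[[0,3.2,0],0],[[0,3.2,0],0],[[0,3.2,0],0],[[0,3.2,0],0],[[0,3.2,0],-0.04],[[0,3.2,0],-0.04],[[0,3.2,0],-0.03]]'
python3 -c "
from station import status;s=status.state();print(s['tool_pos'],s['tool_rot'],s['joints'])"
```

```text
clock: 0.93
tool_pos: [0.3283, -0.4537, 0.2867]
tool_rot: [[0.973, 0.231, -0.0], [0.231, -0.973, 0.0], [-0.0, -0.001, -1.0]]
contact_force: [0.9, -0.7, -0.0]
width: 0.402
finger_force: 0.0
clock: 1.77
tool_pos: [0.5478, -0.1338, 0.2866]
tool_rot: [[0.973, 0.232, -0.001], [0.232, -0.973, 0.0], [-0.001, -0.0, -1.0]]
contact_force: [0.7, -0.7, 0.2]
width: 0.399
finger_force: 0.0
clock: 2.6
tool_pos: [0.5469, 0.1858, 0.2865]
tool_rot: [[0.993, 0.121, -0.001], [0.121, -0.993, -0.0], [-0.001, 0.0, -1.0]]
contact_force: [0.8, -0.4, 0.3]
width: 0.398
finger_force: 0.0
[0.54686124 0.18578814 0.2865409 ] [[ 9.92597998e-01  1.21444264e-01 -7.11280508e-04]
 [ 1.21443993e-01 -9.92598200e-01 -4.12533265e-04]
 [-7.56115551e-04  3.23098947e-04 -9.99999662e-01]] [-0.25511983  0.41809103 -0.18327965  1.54947248  0.08013658  1.18220934
 -1.90245132]
```

```bash
python3 -m inch '[[[0.4,0.5,-2],0],[[0.4,0.5,-2],0],[[0.4,0.5,-1],0],[[0,0,-1.5],0],[[0,0,-1.5],0],[[0,0,-1.5],0],[[0,0,-1.5],0],[[0,0,-1],0],[[0,0,-1],0],[[0,0,-0.9],0]]'
python3 -m inch '[[[0,0,0],0],[[0,0,0],0],[[0,0,0],0],[[0,0,0],0],[[0,0,0],0],[[0,0,0],0],[[0,0,0],0],[[0,0,0],0],[[0,0,0],0],[[0,0,0],0]]' 0 30
```

```text
clock: 3.43
tool_pos: [0.5596, 0.1993, 0.1472]
tool_rot: [[0.992, 0.123, 0.0], [0.123, -0.992, -0.0], [0.0, 0.0, -1.0]]
contact_force: [0.0, 0.7, 0.4]
width: 0.398
finger_force: 0.0
clock: 4.27
tool_pos: [0.5596, 0.1996, 0.1483]
tool_rot: [[0.992, 0.123, 0.001], [0.123, -0.992, 0.0], [0.001, -0.0, -1.0]]
contact_force: [-0.1, -0.7, 3.9]
width: 0.005
finger_force: 1.5
```

Run:
```python
from station import optics
import cv2,numpy as np
a=cv2.resize(optics.snapshot('scene')[150:300,200:370,::-1],None,fx=2.3,fy=2.3,interpolation=2)
b=cv2.resize(optics.snapshot('top')[150:260,180:300,::-1],None,fx=3.1,fy=3.1,interpolation=2)
h=max(a.shape[0],b.shape[0]);c=np.zeros((h,a.shape[1]+b.shape[1],3),np.uint8);c[:a.shape[0],:a.shape[1]]=a;c[:b.shape[0],a.shape[1]:]=b
cv2.imwrite("pics/c1.png",c)
```

```text
(no output)
```

View pics/c1.png

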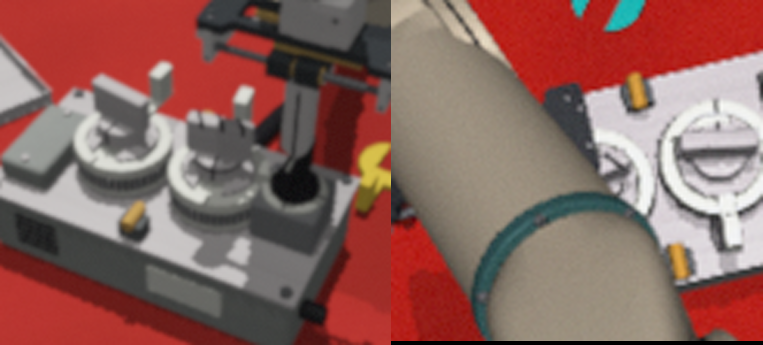

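```bash
python3 - <<'E'
from h import *
T=lambda u,v:(u/5+190-.4,v/5+155-.4); S=lambda u,v:(u/4.4+185-.4,v/4.4+170-.4)
for z in(.14,.15,.16,.17,.18):
    print(z,plane('top',*T(105,238),z),plane('top',*T(137,353),z),'| scene -x end',plane('scene',*S(655,175),z))
P=[(.5596,.1996,.1483),(.5596,.1996,.1483+.06),(.559,.2005,.178),(.529,.197,.178),(.589,.204,.178),(.559,.2005,.14)]
for X in P:
    a=np.array(proj('scene',np.array(X))); print(X,'c1',((a-[200,150])*2.3).round(),'sz',((a-[185,170])*4.4).round(),'tz',((np.array(proj('top',np.array(X)))-[190,155])*5).round())
E
python3 - <<'E'
import cv2
a=cv2.imread("pics/scene0.png")[200:250,305:360]
cv2.imwrite("pics/iso.png",cv2.resize(a,None,fx=10,fy=10,interpolation=2))
E
```

```text
0.14 [0.5964 0.2119 0.14  ] [0.5335 0.2011 0.14  ] | scene -x end [0.4864 0.1761 0.14  ]
0.15 [0.594  0.2107 0.15  ] [0.5315 0.2    0.15  ] | scene -x end [0.4971 0.1808 0.15  ]
0.16 [0.5915 0.2095 0.16  ] [0.5296 0.1988 0.16  ] | scene -x end [0.5077 0.1855 0.16  ]
0.17 [0.5891 0.2083 0.17  ] [0.5277 0.1977 0.17  ] | scene -x end [0.5183 0.1902 0.17  ]
0.18 [0.5866 0.207  0.18  ] [0.5257 0.1966 0.18  ] | scene -x end [0.529  0.1949 0.18  ]
(0.5596, 0.1996, 0.1483) c1 [294. 182.] sz [628. 259.] tz [131. 299.]
(0.5596, 0.1996, 0.20829999999999999) c1 [298. 133.] sz [636. 167.] tz [115. 274.]
(0.559, 0.2005, 0.178) c1 [297. 158.] sz [634. 215.] tz [122. 288.]
(0.529, 0.197, 0.178) c1 [309. 139.] sz [657. 178.] tz [134. 345.]
(0.589, 0.204, 0.178) c1 [285. 179.] sz [610. 254.] tz [109. 232.]
(0.559, 0.2005, 0.14) c1 [294. 188.] sz [629. 272.] tz [131. 303.]
```

View pics/iso.png

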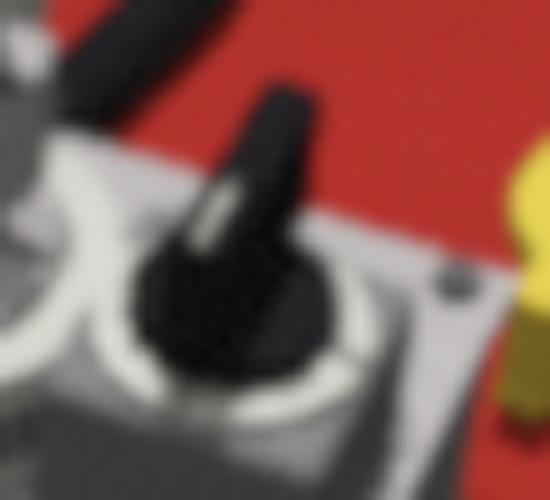

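The handle matches the model: bar top at about 0.178, ends at crop (285,90) and (200,240). So the shut reading of 0.005 looks odd. I'll hold still and re-read it.

```bash
python3 -m inch '[[[0,0,0],0],[[0,0,0],0],[[0,0,0],0],[[0,0,0],0],[[0,0,0],0],[[0,0,0],0],[[0,0,0],0],[[0,0,0],0],[[0,0,0],0],[[0,0,0],0]]' 0 30
python3 - <<'E'
from station import optics
import cv2,numpy as np
a=optics.snapshot('scene')[190:260,295:365,::-1]
cv2.imwrite("pics/c2.png",cv2.resize(a,None,fx=7,fy=7,interpolation=2))
E
```

```text
clock: 5.2
tool_pos: [0.5596, 0.1996, 0.1482]
tool_rot: [[0.992, 0.123, 0.001], [0.123, -0.992, 0.0], [0.001, -0.0, -1.0]]
contact_force: [0.0, -0.6, 5.7]
width: 0.007
finger_force: 2.7
```

View pics/c2.png

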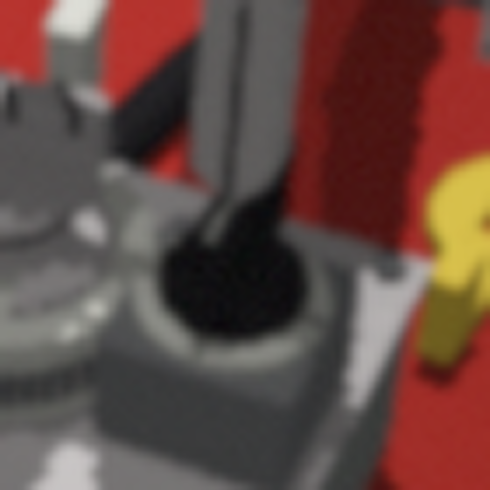

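The picture shows the shut fingers resting on top of the bar (tips at crop (235,195)), which puts the tips near z 0.18 by the camera. That disagrees with the TCP reading of 0.148. The start picture lets me compare tool and camera.

Run:
```python
from h import *
c=np.array([.1505,-.6316,.166]);y=np.array([.2316,-.9728,0])
for dz in(0,.03): print([np.round(proj('scene',c+s*y+[0,0,dz]),1) for s in(-.053,.053)])
import cv2
im=cv2.imread("pics/scene0.png")[0:90,130:220]
cv2.imwrite("pics/g0.png",cv2.resize(im,None,fx=6,fy=6,interpolation=2))
from station import status,manip,optics
s=status.state();print(s['joints'],[k for k in dir(manip) if k[0]!='_'],[k for k in dir(optics) if k[0]!='_'])
```

```text
[array([192.1,  75. ]), array([166.5,  71.1])]
[array([190.9,  66.9]), array([165.,  63.])]
[-0.28102265  0.57103205 -0.17051015  1.69760141  0.11913593  0.88241504
 -1.94771966] ['MotionError', 'grip_point_offset'] ['camera_params', 'snapshot']
```

View pics/g0.png

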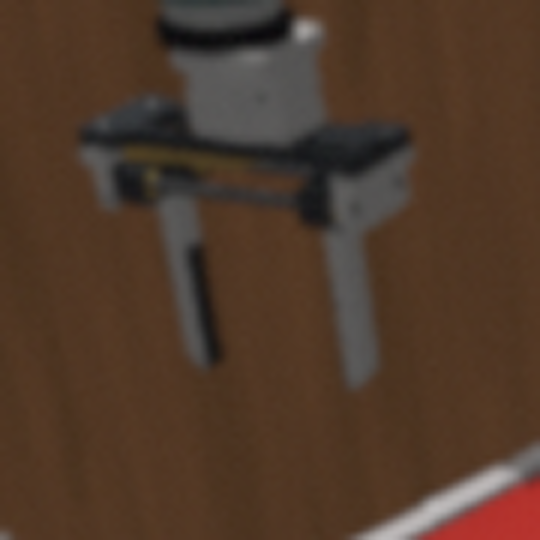

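Start tips are seen at (164.7,60.8) and (190,64.7), about 0.03 m above where the reading puts them. The contact on the bar top gives the same figure, so true tip z is the reading plus 0.030. I'll open, go 3 cm lower and grip again.

```bash
python3 -m inch '[[[0,0,0.4],0],[[0,0,0],0],[[0,0,0],0],[[0,0,0],0],[[0,0,0],0],[[0,0,0],0],[[0,0,-0.9],0],[[0,0,-0.9],0],[[0,0,-0.9],0],[[0,0,-0.6],0]]' 0.4 30
python3 -m inch '[[[0,0,0],0],[[0,0,0],0],[[0,0,0],0],[[0,0,0],0],[[0,0,0],0],[[0,0,0],0],[[0,0,0],0],[[0,0,0],0],[[0,0,0],0],[[0,0,0],0]]' 0 30
```

```text
clock: 6.08
tool_pos: [0.5584, 0.1991, 0.117]
tool_rot: [[0.992, 0.124, -0.002], [0.124, -0.992, -0.001], [-0.002, 0.001, -1.0]]
contact_force: [-1.3, 0.0, -0.1]
width: 0.398
finger_force: 0.0
clock: 6.92
tool_pos: [0.5595, 0.2014, 0.1192]
tool_rot: [[0.992, 0.124, 0.001], [0.124, -0.992, 0.002], [0.001, -0.002, -1.0]]
contact_force: [-0.5, 5.3, -2.3]
width: 0.143
finger_force: 30.0
```

```bash
python3 -m inch '[[[0,0.1,0],0.12],[[0,0,0],0.12],[[0,0,0],0.12],[[0,0,0],0.12],[[0,0,0],0.12],[[0,0,0],0.12],[[0,0,0],0.12],[[0,0,0],0.12],[[0,0,0],0.12],[[0,0,0],0.12]]'
python3 -m inch '[[[0,0,0],0.12],[[0,0,0],0.12],[[0,0,0],0.12],[[0,0,0],0.06],[[0,0,0],0],[[0,0,0],0],[[0,0,0],0],[[0,0,0],0],[[0,0,0],0],[[0,0,0],0]]'
```

```text
clock: 7.75
tool_pos: [0.5593, 0.2016, 0.1191]
tool_rot: [[0.238, 0.971, 0.0], [0.971, -0.238, 0.002], [0.002, -0.0, -1.0]]
contact_force: [-1.0, 4.4, -2.7]
width: 0.149
finger_force: 30.0
clock: 8.58
tool_pos: [0.5592, 0.2016, 0.1192]
tool_rot: [[-0.169, 0.986, -0.0], [0.986, 0.169, 0.002], [0.002, 0.0, -1.0]]
contact_force: [0.1, 4.8, -0.8]
width: 0.155
finger_force: 31.0
```

Isolator gripped and turned 1.62 rad, to its stop. Next, the nut.

```bash
python3 -m inch '[[[0,0,0],0],[[0,0,0],0],[[0,0,0],0],[[0,0,0],0],[[0,0,0],0],[[0,0,1.5],0],[[0,0,2],0],[[0,0,2],0],[[0,0,2],0],[[0,0,2],0]]' 0.45
python3 -m inch '[[[0.1,-1.1,0],0],[[0.1,-1.1,0],0],[[0.1,-1.1,0],0],[[0.1,-1.1,0],0],[[0.1,-1.1,0],0],[[0.1,-1.1,0],0],[[0.1,-1.1,0],0],[[0.1,-0.2,0],0],[[0,0,0],0],[[0,0,0],0]]'
python3 - <<'E'
from station import status,optics
import cv2
print(status.state()['joints'])
a=optics.snapshot('scene')[150:290,200:380,::-1]
cv2.imwrite("pics/c3.png",cv2.resize(a,None,fx=4.4,fy=4.2,interpolation=2))
E
```

```text
clock: 9.42
tool_pos: [0.5593, 0.2, 0.2148]
tool_rot: [[-0.172, 0.985, -0.0], [0.985, 0.172, -0.001], [-0.0, -0.0, -1.0]]
contact_force: [-0.6, -0.6, -0.3]
width: 0.449
finger_force: 0.0
clock: 10.25
tool_pos: [0.5674, 0.1218, 0.2139]
tool_rot: [[-0.172, 0.985, 0.0], [0.985, 0.172, 0.001], [0.001, 0.0, -1.0]]
contact_force: [0.8, 0.3, -0.1]
width: 0.452
finger_force: 0.0
[ 0.16800894  0.54961924 -0.67809114  1.6456865   0.37958255  1.08161618
 -0.44599857]
```

View pics/c3.png

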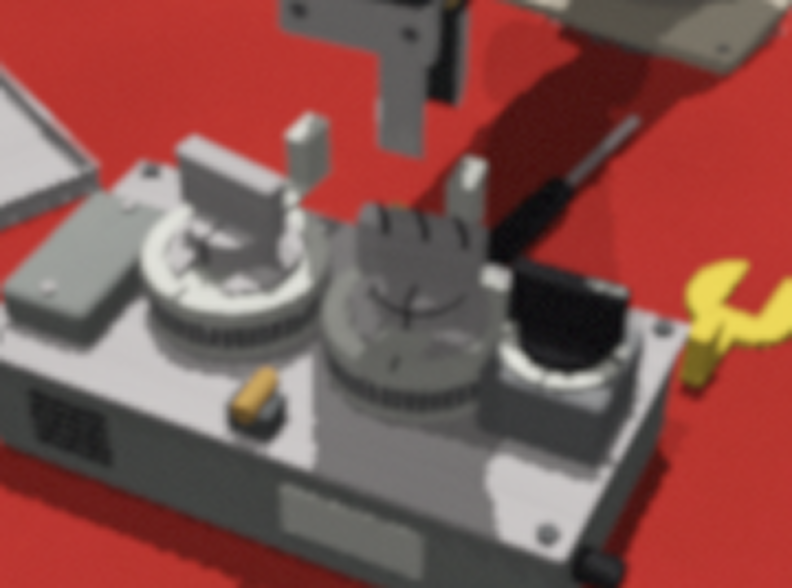

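The isolator bar now lies across (crop (570,310)), so it is OFF. The fingers hover over the notched nut (420,230). Down to the nut and grip.

```bash
python3 -m inch '[[[0,0.1,-1.5],0],[[0,0,-1.5],0],[[0,0,-1.5],0],[[0,0,-1.2],0],[[0,0,-1],0],[[0,0,-0.8],0],[[0,0,-0.5],0],[[0,0,-0.5],0],[[0,0,0],0],[[0,0,0],0]]'
python3 -m inch '[[[0,0,0],0],[[0,0,0],0],[[0,0,0],0],[[0,0,0],0],[[0,0,0],0],[[0,0,0],0],[[0,0,0],0],[[0,0,0],0],[[0,0,0],0],[[0,0,0],0]]' 0 35
```

```text
clock: 11.13
tool_pos: [0.5676, 0.1226, 0.129]
tool_rot: [[-0.172, 0.985, 0.0], [0.985, 0.172, 0.0], [0.0, 0.0, -1.0]]
contact_force: [0.2, 0.7, 0.3]
width: 0.446
finger_force: 0.0
clock: 11.97
tool_pos: [0.5684, 0.1227, 0.1293]
tool_rot: [[-0.172, 0.985, 0.002], [0.985, 0.172, 0.001], [0.0, 0.002, -1.0]]
contact_force: [3.7, 0.0, 1.0]
width: 0.173
finger_force: 33.7
```

```bash
python3 -m inch '[[[0.1,0,0.02],-0.12],[[0,0,0.02],-0.12],[[0,0,0.02],-0.12],[[0,0,0.02],-0.12],[[0,0,0.02],-0.12],[[0,0,0.02],-0.12],[[0,0,0.02],-0.12],[[0,0,0.02],-0.12],[[0,0,0.02],-0.12],[[0,0,0.02],-0.12]]'
python3 -c "
from station import status;s=status.state();print(s['joints'],s['torque'])"
```

```text
clock: 12.8
tool_pos: [0.5681, 0.1228, 0.1311]
tool_rot: [[0.859, 0.513, -0.0], [0.513, -0.859, 0.0], [0.0, -0.001, -1.0]]
contact_force: [1.9, 0.2, 2.2]
width: 0.175
finger_force: 33.9
[-0.07184887  0.58386422 -0.29361714  1.74790396  0.21496623  0.84137143
 -1.49615649] [ 0.13922165 -0.42831572  0.22232016]
```

```bash
python3 -m inch '[[[0,0,0.02],-0.12],[[0,0,0.02],-0.12],[[0,0,0.02],-0.12],[[0,0,0.02],-0.12],[[0,0,0.02],-0.12],[[0,0,0.02],-0.12],[[0,0,0.02],-0.12],[[0,0,0.02],-0.12],[[0,0,0.02],-0.12],[[0,0,0.02],-0.12]]'
python3 -m inch '[[[0,0,0],0],[[0,0,0],0],[[0,0,0],0],[[0,0,0],0],[[0,0,0],0],[[0,0,1.5],0],[[0,0,2],0],[[0,0,2],0],[[0,0,1],0],[[0,0,0],0.1]]' 0.45
python3 -m inch '[[[0,0,0],0.12],[[0,0,0],0.12],[[0,0,0],0.12],[[0,0,0],0.12],[[0,0,0],0.12],[[0,0,0],0.12],[[0,0,0],0.12],[[0,0,0],0.12],[[0,0,0],0.12],[[0,0,0],0.12]]'
python3 -c "
from station import status;s=status.state();print(s['joints'])"
```

```text
clock: 13.63
tool_pos: [0.5683, 0.1231, 0.133]
tool_rot: [[0.789, -0.615, 0.0], [-0.615, -0.789, 0.001], [-0.001, -0.001, -1.0]]
contact_force: [2.2, 0.4, 1.1]
width: 0.176
finger_force: 33.9
clock: 14.47
tool_pos: [0.57, 0.1227, 0.2003]
tool_rot: [[0.85, -0.527, 0.004], [-0.527, -0.85, 0.001], [0.003, -0.003, -1.0]]
contact_force: [0.8, -1.0, -0.4]
width: 0.448
finger_force: 0.0
clock: 15.3
tool_pos: [0.568, 0.1222, 0.1975]
tool_rot: [[0.796, 0.605, -0.001], [0.605, -0.796, -0.0], [-0.001, -0.0, -1.0]]
contact_force: [0.8, -0.9, 0.1]
width: 0.447
finger_force: 0.0
[-0.06668142  0.50833428 -0.29741668  1.67149716  0.17142692  0.98817819
 -1.34409128]
```

```bash
python3 -m inch '[[[0,0,0],0.12],[[0,0,0],0.12],[[0,0,0],0.12],[[0,0,0],0.12],[[0,0,0],0.12],[[0,0,0],0.12],[[0,0,0],0.12],[[0,0,0],0.12],[[0,0,0],0.12],[[0,0,0],0.12]]'
python3 -m inch '[[[0,0,0],0.12],[[0,0,0],0.12],[[0,0,0],0.12],[[0,0,0],0.12],[[0,0,0],0.12],[[0,0,0],0.03],[[0,0,0],0],[[0,0,0],0],[[0,0,0],0],[[0,0,0],0]]'
python3 -c "
from station import status;s=status.state();print(s['joints'])"
```

```text
clock: 16.13
tool_pos: [0.5681, 0.1222, 0.1975]
tool_rot: [[-0.276, 0.961, -0.001], [0.961, 0.276, -0.0], [0.0, -0.001, -1.0]]
contact_force: [-0.3, 0.4, -0.1]
width: 0.455
finger_force: 0.0
clock: 16.97
tool_pos: [0.5683, 0.1224, 0.1978]
tool_rot: [[-0.785, 0.62, -0.0], [0.62, 0.785, -0.0], [-0.0, -0.0, -1.0]]
contact_force: [0.9, -0.8, -0.2]
width: 0.448
finger_force: 0.0
[ 0.2233413   0.59604651 -0.78316673  1.66244677  0.46598816  1.07951875
  0.20351064]
```

Yaw is 2.473, aligned. Down, grip and turn on by another 2.4 rad.

```bash
python3 -m inch '[[[0,0,-1.5],0],[[0,0,-1.5],0],[[0,0,-1.2],0],[[0,0,-1],0],[[0,0,-0.7],0],[[0,0,-0.5],0],[[0,0,0],0],[[0,0,0],0],[[0,0,0],0],[[0,0,0],0]]'
python3 -m inch '[[[0,0,0],0],[[0,0,0],0],[[0,0,0],0],[[0,0,0],0],[[0,0,0],0],[[0,0,0],0],[[0,0,0],0],[[0,0,0],0],[[0,0,0],0],[[0,0,0],0]]' 0 35
python3 -m inch '[[[0,0,0.02],-0.12],[[0,0,0.02],-0.12],[[0,0,0.02],-0.12],[[0,0,0.02],-0.12],[[0,0,0.02],-0.12],[[0,0,0.02],-0.12],[[0,0,0.02],-0.12],[[0,0,0.02],-0.12],[[0,0,0.02],-0.12],[[0,0,0.02],-0.12]]'
python3 -m inch '[[[0,0,0.02],-0.12],[[0,0,0.02],-0.12],[[0,0,0.02],-0.12],[[0,0,0.02],-0.12],[[0,0,0.02],-0.12],[[0,0,0.02],-0.12],[[0,0,0.02],-0.12],[[0,0,0.02],-0.12],[[0,0,0.02],-0.12],[[0,0,0.02],-0.12]]'
```

```text
clock: 17.8
tool_pos: [0.5688, 0.1227, 0.1345]
tool_rot: [[-0.785, 0.619, 0.001], [0.619, 0.785, 0.0], [-0.001, 0.001, -1.0]]
contact_force: [-0.3, -0.3, -0.2]
width: 0.452
finger_force: 0.0
clock: 18.63
tool_pos: [0.5686, 0.1228, 0.134]
tool_rot: [[-0.785, 0.619, 0.001], [0.619, 0.785, 0.0], [-0.0, 0.001, -1.0]]
contact_force: [1.3, 0.8, 0.6]
width: 0.174
finger_force: 34.0
clock: 19.47
tool_pos: [0.5684, 0.1226, 0.136]
tool_rot: [[0.298, 0.955, 0.0], [0.955, -0.298, 0.0], [0.0, 0.0, -1.0]]
contact_force: [0.8, -0.0, 1.1]
width: 0.177
finger_force: 34.1
clock: 20.3
tool_pos: [0.5682, 0.1229, 0.1379]
tool_rot: [[0.998, 0.068, -0.0], [0.068, -0.998, 0.0], [-0.0, -0.0, -1.0]]
contact_force: [-0.4, 1.3, -0.4]
width: 0.174
finger_force: 34.1
```

```bash
python3 -m inch '[[[0,0,0.02],-0.12],[[0,0,0.02],-0.12],[[0,0,0.02],-0.12],[[0,0,0],0],[[0,0,0],0],[[0,0,0],0],[[0,0,0],0],[[0,0,0],0],[[0,0,0],0],[[0,0,0],0]]'
python3 -m inch '[[[0,0,0],0],[[0,0,0],0],[[0,0,0],0],[[0,0,0],0],[[0,0,0],0],[[0,0,1.5],0],[[0,0,2],0],[[0,0,2],0],[[0,0,1.5],0],[[0,0,0],0.1]]' 0.45
python3 - <<'E'
from h import *
import cv2
t=cv2.imread("pics/top0.png"); hsv=cv2.cvtColor(t,cv2.COLOR_BGR2HSV)
m=((hsv[...,1]<90)).astype(np.uint8); m[:,:345]=0;m[:,445:]=0;m[:165]=0;m[265:]=0
m=cv2.morphologyEx(m,cv2.MORPH_OPEN,np.ones((3,3)))
n,l,st,ce=cv2.connectedComponentsWithStats(m);i=1+st[1:,4].argmax();print(st[i])
c,_=cv2.findContours((l==i).astype(np.uint8),0,2);c=max(c,key=cv2.contourArea)
b=cv2.approxPolyDP(cv2.convexHull(c),5,True)[:,0];
P=[plane('top',u,v,.022) for u,v in b]
for u,p in zip(b,P): print(u,p)
print([np.linalg.norm(P[i]-P[i-1]).round(3) for i in range(len(P))],np.mean(P,0), [np.arctan2(*(P[i]-P[i-1])[1::-1]).round(3) for i in range(len(P))])
E
```

```text
clock: 21.13
tool_pos: [0.5683, 0.1229, 0.1385]
tool_rot: [[0.959, -0.282, -0.0], [-0.282, -0.959, 0.001], [-0.0, -0.001, -1.0]]
contact_force: [-0.4, 3.1, -0.6]
width: 0.17
finger_force: 33.9
clock: 21.97
tool_pos: [0.5706, 0.1227, 0.2118]
tool_rot: [[0.983, -0.185, 0.006], [-0.185, -0.983, 0.001], [0.006, -0.002, -1.0]]
contact_force: [0.1, 0.2, 0.0]
width: 0.449
finger_force: 0.0
[ 364  173   74   85 4445]
[379 174] [ 0.6492 -0.2665  0.022 ]
[437 187] [ 0.5903 -0.4257  0.022 ]
[423 257] [ 0.3962 -0.3493  0.022 ]
[364 242] [ 0.458  -0.1923  0.022 ]
[np.float64(0.205), np.float64(0.17), np.float64(0.209), np.float64(0.169)] [ 0.523425 -0.30845   0.022   ] [np.float64(-0.37), np.float64(-1.925), np.float64(2.767), np.float64(1.196)]
```

Tray measured as 0.209 × 0.170 m (expected 0.210 × 0.170), centre (0.523, -0.3085), long axis yaw -0.37. Moving above the lug and checking before closing.

```bash
python3 -m inch '[[[-1,-0.2,0],0.055],[[-1,-0.2,0],0.055],[[-1,-0.2,0],0.055],[[-1,-0.2,0],0.055],[[-1,-0.2,0],0.055],[[-1,-0.2,0],0.055],[[-1,-0.2,0],0.055],[[-0.1,0,0],0],[[0,0,0],0],[[0,0,0],0]]'
python3 -m inch '[[[0,0,-1.5],0],[[0,0,-1.5],0],[[0,0,-1.5],0],[[0,0,-1.5],0],[[0,0,-1.2],0],[[0,0,-1],0],[[0,0,-1],0],[[0,0,-0.7],0],[[0,0,-0.3],0],[[0,0,0],0]]'
python3 - <<'E'
from station import optics
import cv2
a=optics.snapshot('scene')[150:290,200:380,::-1]
cv2.imwrite("pics/c4.png",cv2.resize(a,None,fx=4.4,fy=4.2,interpolation=2))
E
```

```text
clock: 22.8
tool_pos: [0.4981, 0.1085, 0.2087]
tool_rot: [[0.981, 0.196, 0.001], [0.196, -0.981, 0.0], [0.001, 0.0, -1.0]]
contact_force: [-0.4, 0.4, 0.0]
width: 0.453
finger_force: 0.0
clock: 23.63
tool_pos: [0.4972, 0.1084, 0.1059]
tool_rot: [[0.98, 0.197, -0.001], [0.197, -0.98, -0.0], [-0.001, 0.0, -1.0]]
contact_force: [-0.2, 0.6, -0.3]
width: 0.452
finger_force: 0.0
```

View pics/c4.png

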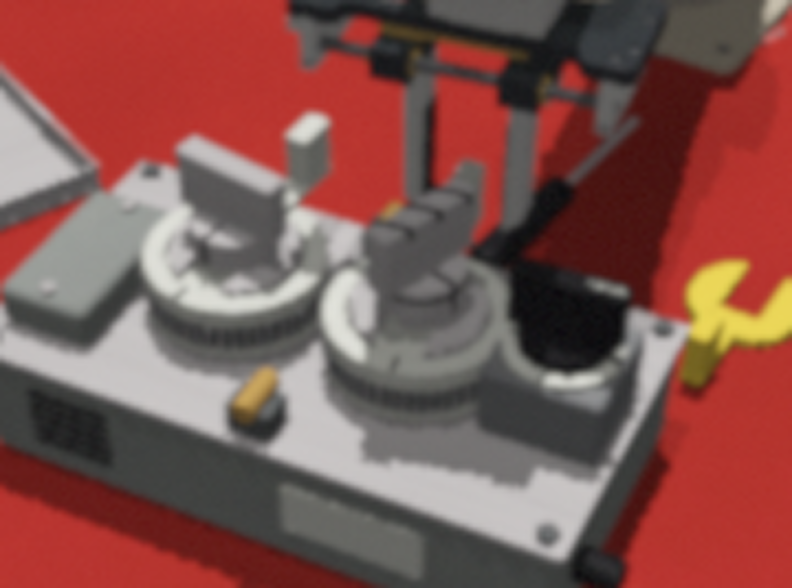

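The nut is raised and turned (bar at crop (425,225)), and the fingers stand on either side of the lug (470,180). Pinch.

```bash
python3 -m inch '[[[0,0,0],0],[[0,0,0],0],[[0,0,0],0],[[0,0,0],0],[[0,0,0],0],[[0,0,0],0],[[0,0,0],0],[[0,0,0],0],[[0,0,0],0],[[0,0,0],0]]' 0 50
python3 -m inch '[[[0,0,0.1],0],[[0,0,0.1],0],[[0,0,0.1],0],[[0,0,0.1],0],[[0,0,0.1],0],[[0,0,0.1],0],[[0,0,0],0],[[0,0,0],0],[[0,0,0],0],[[0,0,0],0]]'
```

```text
clock: 24.52
tool_pos: [0.4975, 0.1085, 0.1067]
tool_rot: [[0.98, 0.197, 0.0], [0.197, -0.98, 0.0], [0.0, 0.0, -1.0]]
contact_force: [-0.8, 0.1, 4.5]
width: 0.148
finger_force: 50.0
clock: 25.35
tool_pos: [0.4973, 0.1084, 0.1124]
tool_rot: [[0.98, 0.197, -0.0], [0.197, -0.98, 0.0], [-0.0, -0.0, -1.0]]
contact_force: [-0.5, -0.5, -2.3]
width: 0.143
finger_force: 50.0
```

```bash
python3 -m inch '[[[-0.4,-0.08,0],0],[[-0.4,-0.08,0],0],[[-0.4,-0.08,0],0],[[-0.4,-0.08,0],0],[[-0.4,-0.08,0],0],[[-0.4,-0.08,0],0],[[-0.4,-0.08,0],0],[[-0.4,-0.08,0],0],[[-0.4,-0.08,0],0],[[-0.4,-0.08,0],0]]'
python3 -m inch '[[[-0.4,-0.08,0],0],[[-0.4,-0.08,0],0],[[-0.4,-0.08,0],0],[[-0.4,-0.08,0],0],[[-0.4,-0.08,0],0],[[-0.4,-0.08,0],0],[[-0.2,-0.04,0],0],[[0,0,0],0],[[0,0,0],0],[[0,0,0],0]]'
```

```text
clock: 26.18
tool_pos: [0.457, 0.1004, 0.1125]
tool_rot: [[0.98, 0.197, 0.0], [0.197, -0.98, 0.0], [0.0, 0.0, -1.0]]
contact_force: [0.3, -0.7, -1.8]
width: 0.144
finger_force: 50.0
clock: 27.02
tool_pos: [0.4317, 0.0954, 0.1125]
tool_rot: [[0.98, 0.197, 0.001], [0.197, -0.98, 0.0], [0.001, -0.0, -1.0]]
contact_force: [-0.2, -0.0, -2.5]
width: 0.143
finger_force: 50.0
```

```bash
python3 -m inch '[[[-0.4,-0.08,0],0],[[-0.4,-0.08,0.3],0],[[0,0,0.8],0],[[0,0,1.2],0],[[0,0,1.5],0],[[0,0,1.5],0],[[0,0,1.5],0],[[0,0,1.5],0],[[0,0,1.2],0],[[0,0,0.5],0]]'
python3 -m inch '[[[0,-1,0],-0.03],[[0.2,-2,0],-0.03],[[0.2,-2,0],-0.03],[[0.2,-2,0],-0.03],[[0.3,-2,0],-0.03],[[0.3,-2,0],-0.03],[[0.3,-2,0],-0.03],[[0.3,-2,0],-0.03],[[0.3,-2,0],-0.03],[[0.3,-2,0],-0.03]]'
python3 -m inch '[[[0.4,-2,0],-0.03],[[0.4,-2,0],-0.03],[[0.4,-2,0],-0.03],[[0.4,-2,0],-0.03],[[0.4,-2,0],-0.03],[[0.4,-2,0],-0.03],[[0.4,-2,0],-0.03],[[0.4,-2,0],-0.03],[[0,-2,0],-0.03],[[0,-1.5,0],0]]'
python3 -c "
from station import status;print(status.state()['joints'])"
```

```text
clock: 27.85
tool_pos: [0.4244, 0.0939, 0.2147]
tool_rot: [[0.98, 0.197, 0.003], [0.197, -0.98, 0.001], [0.004, -0.0, -1.0]]
contact_force: [0.8, 0.3, -0.5]
width: 0.15
finger_force: 50.0
clock: 28.68
tool_pos: [0.4462, -0.0981, 0.2117]
tool_rot: [[0.995, -0.105, -0.002], [-0.105, -0.995, -0.0], [-0.002, 0.0, -1.0]]
contact_force: [-0.3, 0.2, -2.6]
width: 0.149
finger_force: 50.0
clock: 29.52
tool_pos: [0.4778, -0.2938, 0.2114]
tool_rot: [[0.93, -0.367, -0.002], [-0.367, -0.93, -0.0], [-0.002, 0.001, -1.0]]
contact_force: [-0.5, -0.0, -2.0]
width: 0.143
finger_force: 50.0
[ 0.39514218  0.45545829  0.15632231  1.71516675 -0.08072572  0.9789775
 -1.36543126]
```

```bash
python3 -m inch '[[[0.2,0.2,-1.5],0],[[0,0,-2],0],[[0,0,-2],0],[[0,0,-2],0],[[0,0,-2],0],[[0,0,-2],0],[[0,0,-2],0],[[0,0,-2],0],[[0,0,-2],0],[[0,0,-1.5],0]]'
python3 -m inch '[[[0,0,-0.6],0],[[0,0,-0.6],0],[[0,0,-0.5],0],[[0,0,-0.5],0],[[0,0,-0.3],0],[[0,0,-0.3],0],[[0,0,-0.1],0],[[0,0,0],0],[[0,0,0],0],[[0,0,0],0]]'
```

```text
clock: 30.35
tool_pos: [0.4792, -0.2894, 0.0201]
tool_rot: [[0.931, -0.364, -0.003], [-0.364, -0.931, 0.001], [-0.003, 0.0, -1.0]]
contact_force: [0.5, -0.6, -2.6]
width: 0.146
finger_force: 50.0
clock: 31.18
tool_pos: [0.4817, -0.2895, -0.0062]
tool_rot: [[0.932, -0.363, 0.001], [-0.363, -0.932, -0.0], [0.001, 0.0, -1.0]]
contact_force: [-0.2, 0.1, -1.7]
width: 0.146
finger_force: 50.0
```

```bash
python3 -m inch '[[[0,0,-0.1],0],[[0,0,-0.1],0],[[0,0,-0.1],0],[[0,0,-0.1],0],[[0,0,-0.1],0],[[0,0,-0.1],0],[[0,0,-0.1],0],[[0,0,-0.1],0],[[0,0,0],0],[[0,0,0],0]]'
python3 -m inch '[[[0,0,-0.1],0],[[0,0,-0.1],0],[[0,0,-0.1],0],[[0,0,-0.1],0],[[0,0,0],0],[[0,0,0],0],[[0,0,0],0],[[0,0,0],0],[[0,0,0],0],[[0,0,0],0]]'
```

```text
clock: 32.02
tool_pos: [0.4813, -0.2893, -0.0146]
tool_rot: [[0.932, -0.363, -0.0], [-0.363, -0.932, 0.0], [-0.0, 0.0, -1.0]]
contact_force: [0.5, 0.2, -1.4]
width: 0.145
finger_force: 50.0
clock: 32.85
tool_pos: [0.4813, -0.2893, -0.0183]
tool_rot: [[0.932, -0.363, -0.0], [-0.363, -0.932, 0.0], [-0.0, -0.0, -1.0]]
contact_force: [-1.7, 1.1, 5.2]
width: 0.144
finger_force: 50.0
```

Contact at the predicted height. Release and lift away.

```bash
python3 -m inch '[[[0,0,0],0],[[0,0,0],0],[[0,0,0],0],[[0,0,0],0],[[0,0,0],0],[[0,0,0],0],[[0,0,0],0],[[0,0,0],0],[[0,0,0],0],[[0,0,0],0]]' 0.4
python3 -m inch '[[[0,0,0.5],0],[[0,0,1],0],[[0,0,1.5],0],[[0,0,2],0],[[0,0,2],0],[[0,0,2.5],0],[[0,0,3],0],[[0,0,3],0],[[0,0,3],0],[[0,0,2],0]]'
python3 -m inch '[[[-2,3,0],0],[[-2,3,0],0],[[-1,3.5,0],0],[[0,3.5,0],0],[[0,3.5,0],0],[[0,3.5,0],0],[[0,3.5,0],0],[[0,3.5,0],0],[[0,0,0],0],[[0,0,0],0]]'
python3 - <<'E'
from h import *
import cv2
t=optics.snapshot('top')[:,:,::-1].copy();s=optics.snapshot('scene')[:,:,::-1].copy()
cv2.imwrite("pics/endt.png",t);cv2.imwrite("pics/ends.png",s)
for n,im,z in(('top',t,.011),('scene',s,.011)):
    b=cv2.imread("pics/%s0.png"%n); d=(cv2.absdiff(im,b).max(2)>25).astype(np.uint8)
    q=np.array([proj(n,np.array([*P,.011])) for P in[(.649,-.2665),(.590,-.4257),(.3962,-.3493),(.458,-.1923)]]).astype(np.int32)
    m=np.zeros_like(d);cv2.fillPoly(m,[q],1);m=cv2.erode(m,np.ones((7,7)))
    k,l,st,ce=cv2.connectedComponentsWithStats(d*m)
    for i in range(1,k):
        if st[i,4]>25: print(n,st[i],ce[i].round(1),plane(n,*ce[i],z))
    # expected disc/lug position
    x=np.array([.932,-.363,0]);L=np.array([.4813,-.2893,0])
    print('exp disc',proj(n,L+.072*x+[0,0,.011]),'lugtop',proj(n,L+[0,0,.047]),'disc',L+.072*x)
    c=np.array(proj(n,L+.045*x+[0,0,.02])).astype(int); g=cv2.cvtColor(im,6)[c[1]-24:c[1]+24:3,c[0]-32:c[0]+32:3]
    print(g)
E
```

```text
clock: 33.68
tool_pos: [0.4814, -0.2894, -0.0185]
tool_rot: [[0.932, -0.363, 0.0], [-0.363, -0.932, -0.0], [0.0, 0.0, -1.0]]
contact_force: [-0.6, -0.1, 0.9]
width: 0.402
finger_force: 0.0
clock: 34.52
tool_pos: [0.4823, -0.2901, 0.1906]
tool_rot: [[0.932, -0.363, 0.004], [-0.363, -0.932, -0.002], [0.005, 0.001, -1.0]]
contact_force: [0.5, -0.9, -0.5]
width: 0.398
finger_force: 0.0
clock: 35.35
tool_pos: [0.4315, -0.0175, 0.1873]
tool_rot: [[0.934, -0.358, 0.001], [-0.358, -0.934, 0.0], [0.001, -0.001, -1.0]]
contact_force: [0.2, 0.2, -0.6]
width: 0.397
finger_force: 0.0
top [386 199  14  39 158] [392.7 223. ] [ 0.5035 -0.2843  0.011 ]
top [403 198   5  15  30] [405.1 204.9] [ 0.5514 -0.3287  0.011 ]
exp disc (np.float64(400.73345466491105), np.float64(206.50384728663366)) lugtop (np.float64(398.7241689493483), np.float64(228.263942447727)) disc [ 0.548404 -0.315436  0.      ]
[[ 82  83  75 151 215 219 217 219 218 217 217 222 212 219 215 218 213 211
  216 215 212 214]
 [ 85  85  63 222 217 219 218 219 218 219 221 222 218 221 219 217 215 211
  213 217 213 212]
 [ 86  82  54 214 218 21
[... 2386 characters left out ...]
3 193 208 203 130  90  99 159
  194 193 194 195]
 [190 191 191 192 192 187 192 186 155 148 193 194 171 113 153 162 187 194
  195 195 196 196]
 [191 191 191 192 191 171 123 149 184 192 180 195 165 191 193 194 194 196
  195 196 190 172]
 [191 191 193 193 176 168 189 192 194 196 196 192 152 194 194 195 194 193
  184 138  92  83]
 [193 192 193 193 192 191 191 195 193 186 134 132 189 194 193 188 171 111
   84  85  81  81]
 [189 193 192 193 194 190 145 140 120 151 183 193 193 184 145  92  83  89
   81  82  79  88]
 [151 193 194 193 192 191 191 191 192 193 188 176 116  84  81  84  78  76
   84  89  90  96]
 [ 92 182 191 191 192 192 192 192 181 153  94  82  82  88  75  81  87  90
   89  90  95 145]]
```

```bash
python3 -c "
from station import workorder;print(workorder.sign_off())"
```

```text
the job is handed in; nothing more can be done
None
```

The job is handed in: isolator turned to off, left-hand nut unscrewed about 5.2 rad, C-washer laid in the parts tray and released, arm clear at 35 s; sign-off returned no verdict, and I confirmed the washer's spot in both cameras but not its flatness directly.

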